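# Prop open the cover of the picking rig's controller box

### The arm

A 6-joint arm with a two-finger parallel gripper is mounted at the origin on the work surface. World frame = base frame: x ahead of the robot, y to its left, z up, the work surface at z = 0. Lengths are in m, angles in rad, forces in N, time in s.
With the tool pointing down it reaches from about 0.375 to 0.9 m from the base axis. Payload 3.1 kg.
Tool frame: the origin (TCP) lies where the fingers leave the gripper's body, on its centre line; the fingertips stand 73 mm ahead of it and the grasp point (between the pads) lies 54 mm ahead of it (bot.tip_reach is the distance from the TCP to the fingertips, in m); z points along the fingers, y is the line along which they close (so a half turn about z gives the same grasp; the last joint's range is limited). The gripper opens to 85 mm and grips with 20 to 120 N. Pads are 22 mm wide; open, the fingers measure 114 mm over their backs; the gripper's body (76 mm by 85 mm) begins 54 mm behind the grasp point. The pads swing forward as they close: fully open they stand 13 mm farther back than shut.
Start: joints at [0.978, 0.527, 1.433, -0, 1.181, -0.178], TCP at [0.252, 0.572, 0.304] pointing down, gripper open.
Joint ranges: [-3.08, 3.08], [-0.75, 2.2], [0.22, 2.44], [-1.43, 4.57], [0, 2.65], [-2.85, 2.85]. Speed limits (rad/s): [2.79, 2.79, 3.14, 3.14, 3.14, 3.14].

### API

Orientations are given as a unit quaternion [x, y, z, w].
In Python, from rig import sensors, cams, finish_job, models, bot gives the robot as it stands. The module is installed in compiled form; this text tells all that it offers.
- The arm moves only by the tool advance, called after "Call:" as a command line: name --argument value ..., lists and objects as JSON in quotes. Schema: {"type":"object","properties":{"ticks":{"type":"object","properties":{"tx":{"type":"array","items":{"type":"number"},"minItems":1,"maxItems":20},"ty":{"type":"array","items":{"type":"number"},"minItems":1,"maxItems":20},"tz":{"type":"array","items":{"type":"number"},"minItems":1,"maxItems":20},"ax":{"type":"array","items":{"type":"number"},"minItems":1,"maxItems":20},"ay":{"type":"array","items":{"type":"number"},"minItems":1,"maxItems":20},"az":{"type":"array","items":{"type":"number"},"minItems":1,"maxItems":20}},"additionalProperties":false,"required":["tx","ty","tz","ax","ay","az"]},"aperture":{"type":"number"},"only":{"type":"string"},"quiet":{"type":"boolean"},"lines":{"type":"string"}},"required":["ticks"],"additionalProperties":false}. ticks is an object with one list for each field, all of the same length, 1 to 20, a row being the entries at one place: tx, ty, tz (the shift in m), ax, ay, az (a rotation vector in rad); each row shifts and turns the commanded pose from where the row before left it, along the tool's axes as they then stand; what a row does not reach is not made up. A row lasts 1/8 s, in which the tool goes at most 0.0625 m and 0.188 rad, less where a joint would pass 70% of its speed; a pose out of reach is approached as far as the arm can. aperture is the finger opening in m, set as the call begins (left out keeps the last). The fingers move at their own pace and stop on an object; the grip force is fixed at half the most. Time passes only in rows, so rows that do not move let the fingers close. The tool returns the time, the measured TCP pose, the force, the opening and the grip force at its end. only (a regular expression) keeps the lines of the reply that match it, lines (a string "A,B") keeps lines A to B, and quiet returns only ok. Input that does not fit is refused with a message, and nothing moves.
- sensors.state(): the state, without advancing time (a new reading comes with each control period).
- cams.grab_frame(name): name is "side" or "top"; returns (picture, depth): 400x640x3 uint8, red, green, blue; 400x640 float32, m along the optical axis (not along the pixel's ray), 0 where there is no reading.
- cams.camera_params(name): a dict with "camera_matrix" (3x3 intrinsics, pixels), "R" (3x3) and "t" (3): a world point X has camera coordinates R X + t. Camera axes: x right, y down, z forward; pixel columns grow to the right and rows downward; lengths in m; the calibration is good to about 2 mm. A picture is of the moment at which its call begins. camera_params takes no time and is no camera call.
- finish_job(): hands the job in; it is judged then, once.
Trained networks look in the newest picture that a camera, given by its name, has taken for a name from the list of things; names that differ only in an ending like _2 or _b are one class to them, and where a whole thing is asked for, a point or a joint stands for the part that bears it (a point fixed in the world has none). Each returns a list of dicts, best first, with "conf" (0 to 1); they miss things now and then, are a little off and sometimes report something else, mostly with a low value. They report only what shows in the picture. A call takes as long as a camera call.
- models.find_in(camera, target): "rect" ([centre column, centre row, width, height] in pixels, round what is visible of it).
- models.spot_point(camera, target): "xy" ([column, row] in pixels: a listed point, or the origin of a listed thing).
The state is a dict: "t": time; "joint_pos": joint angles; "joint_velocities": joint speeds; "tau": joint torques, N m; "position": TCP position; "eef_rot": TCP orientation; "wrist_force": force on the tool from outside, world axes, zero at the start; "wrist_torque": the same for the moment, N m; "gripper_width": finger opening in m; "grip_force": force on a finger pad.
Only numpy, scipy, OpenCV 4.12 (cv2) and the standard library are available. Lean on these libraries where they do the work, as an engineer would, in place of code of your own. Each camera call takes 0.05 s, during which the arm holds its last target. There are 200 camera calls.

### The job

Raise the hinged cover of the controller box by its bar handle, then push the folding stay underneath it over past its straight position until it comes up against its stop, so that the cover stays open by itself (let go before that, it sinks slowly shut). Do not disturb the things lying around the box, and leave everything let go.

Things in the scene. Friction and masses are not known exactly. Their poses are not given: they have to be found in the camera images.
- controller: Black open-topped plastic box, bolted to the table, 210 (x) x 240 (y) x 80 mm high; aluminium cover on top. Origin: centre of its underside; at yaw 0 its x axis points away from the robot, z up. The cover's hinge is along the rear (+x) rim, its bar handle in front (-x); the folding stay is inside, under the cover.
- cover (a joint): Angle of the cover in rad: 0 closed, grows as the front edge swings up and back (about the controller's +y axis through cover_hinge), 1.38 at most (stay straight), about 1.30 on the locked stay. Plate 200 x 240 x 6 mm, about 0.6 kg. The hinge is damped (4 N m s/rad): raise it slowly (0.3 rad/s); let go, it sinks at about 0.04 rad/s near the top, up to 0.15 lower down.
- cover_bar (a point): Centre of the round steel bar of the cover's bail handle: 12 mm thick, 100 mm long along the controller's y, 42 mm in front of the cover's front edge (36 mm free between bar and box wall) and 242 mm from the hinge axis; 84 mm above the table when closed.
- cover_hinge (a point): Point on the cover's hinge axis, in the middle of its width: controller frame (95, 0, 84) mm. The axis is along the controller's y.
- stay (a joint): Swing in rad of the folding stay's lower half about stay_hinge (controller +y axis): 0 folded, cover closed; grows as the elbow swings up and to the rear; 2.50 straight (dead centre, cover highest); stop at 2.74. Below dead centre the cover's weight folds it again; beyond, it presses it on its stop. Pushed slowly (30 mm/s) it takes 5 to 15 N, fading to nothing at dead centre.
- stay_bar (a point): Middle of the stay's elbow cross bar under the cover: steel, 12 mm thick, 170 mm long along controller y, 82 mm from stay_hinge. Controller (x, z): (-84, 16) mm folded, (29, 122) straight, (45, 111) at the stop. Link plates only near its ends (71 and 78 mm either side). The raised cover leans over it: reach it from the front, tool tilted about 30 degrees, and push to the rear and down.
- stay_hinge (a point): Point on the pivot axis of the lower half of the stay, in the middle of its width: controller frame (-10, 0, 50) mm; axis along the controller's y.
- screwdriver: Loose screwdriver, 180 mm long, lying to the robot's right of the box. Leave alone.
- spanner: Loose spanner, 160 mm long, lying behind the box. Leave alone.
- mushroom_a: Loose white mushroom, 58 mm wide, 54 mm high, standing to the left of the box. Leave alone.
- mushroom_b: Loose white mushroom, 67 mm wide, 62 mm high, standing to the left of the box. Leave alone.
- punnet: Loose open blue box, 130 x 180 x 60 mm, to the left of the box. Leave alone.
- mister: Loose white bottle, 64 mm wide, 170 mm high, to the right of the box. Leave alone.
- mug: Loose white mug, 80 mm wide, 95 mm high, in front and to the right of the box. Leave alone.

How it is judged:
On the way, in this order (a step that is already met when the one before it is completed fails the run):
1. the cover is raised well up, the stay not yet straight (value of joint cover above 1 rad and value of joint stay below 2.5 rad), for 0.1 s.
2. the stay is past dead centre, against its stop (value of joint stay above 2.66 rad), for 0.2 s.
At the end, for the whole second after the job is handed in: The stay is past dead centre and on its stop (stay joint above 2.66), the cover stands open on it (cover joint above 1.2) and is at rest (below 0.02 rad/s) (value of joint stay above 2.66 rad and value of joint cover above 1.2 rad and velocity of joint cover between -0.02 and 0.02 rad/s); the robot touches nothing.
It fails at once if a thing lying around the box is moved by more than 30 mm (distance of any of screwdriver, spanner, mushroom_a, mushroom_b, punnet, mister, mug from where it was at the start of the episode above 0.03 m).
It also fails if it takes over 64 s, if anything falls off the work surface, if the arm or the gripper's body presses on something with over 40 N, if the wrist force passes 120 N, or if a joint passes its speed limit or range.

## Working session

There is one attempt and no reset: what is moved stays moved. The work goes in short steps, Python scripts to look and compute and a tool call to move; the robot and the scene stay as the last step left them, time stands still between calls to the robot, and variables do not carry over. Pictures are saved under pics/ and viewed, at most 10 in all, crops included, and the job is handed in when it is done.

```bash
mkdir -p pics; cat > h.py <<'E'
import numpy as np, cv2
from rig import sensors, cams, models, bot
from scipy.spatial.transform import Rotation as R
def world(cam,uv,depth,r=2):
    p=cams.camera_params(cam);K=np.array(p["camera_matrix"]);u,v=int(round(uv[0])),int(round(uv[1]))
    d=depth[max(v-r,0):v+r+1,max(u-r,0):u+r+1];d=d[d>0]
    if not len(d): return None
    z=np.median(d);c=np.linalg.solve(K,[uv[0]*z,uv[1]*z,z])
    return np.array(p["R"]).T@(c-np.array(p["t"]))
E
python3 - <<'E'
from h import *
ims=[]
for c in ("top","side"):
    im,d=cams.grab_frame(c);np.save(c+"d.npy",d);cv2.imwrite(f"pics/{c}0.png",im[:,:,::-1])
    for n in ("controller","cover_bar","cover_hinge","mug","mister","punnet","mushroom_a","screwdriver","spanner"):
        for q in models.spot_point(c,n)[:2]:
            print(c,n,q["conf"],np.round(q["xy"]),np.round(world(c,q["xy"],d),3))
print(sensors.state())
E
```

```text
top controller 0.58 [354. 223.] [ 0.581 -0.053  0.088]
top cover_bar 0.78 [360. 266.] [ 0.447 -0.077  0.008]
top cover_hinge 0.62 [348. 191.] [ 0.682 -0.034  0.083]
top mug 0.6 [450. 251.] [ 0.495 -0.368  0.007]
top mister 0.83 [461. 215.] [ 0.605 -0.379  0.107]
top mister 0.64 [336. 176.] [0.744 0.001 0.008]
top punnet 0.78 [208. 210.] [0.629 0.429 0.005]
top mushroom_a 0.89 [292. 219.] [0.597 0.143 0.061]
top mushroom_a 0.5 [301. 252.] [0.493 0.113 0.056]
top screwdriver 0.81 [408. 225.] [ 0.58  -0.233  0.017]
top spanner 0.72 [339. 177.] [ 0.74  -0.007  0.006]
side controller 0.63 [335. 250.] [ 0.521 -0.118  0.089]
side cover_bar 0.8 [297. 261.] [ 0.476 -0.025  0.022]
side cover_bar 0.73 [247. 176.] [0.583 0.353 0.06 ]
side cover_hinge 0.55 [356. 209.] [ 0.674 -0.033  0.088]
side mug 0.77 [405. 346.] [ 0.457 -0.389  0.05 ]
side mister 0.57 [459. 325.] [ 0.593 -0.421  0.031]
side punnet 0.73 [249. 177.] [0.585 0.349 0.056]
side mushroom_a 0.62 [337. 250.] [ 0.522 -0.121  0.09 ]
side mushroom_a 0.51 [295. 217.] [0.532 0.049 0.089]
side screwdriver 0.96 [394. 294.] [ 0.582 -0.253  0.002]
{'t': 1.0, 'joint_pos': array([ 9.77482556e-01,  5.27466323e-01,  1.43272020e+00,  4.16399169e-06,
        1.18140323e+00, -1.78488230e-01]), 'joint_velocities': array([ 1.25370976e-03,  1.96993807e-03,  4.36357375e-04, -2.67528164e-04,
       -1.17640190e-04,  5.74291584e-05]), 'tau': array([-3.28179394e-04, -4.42324197e+01, -1.78422779e+01, -3.43216398e-04,
        5.95331767e-04,  1.69299761e-05]), 'position': array([0.25184059, 0.57197892, 0.30392467]), 'eef_rot': array([ 2.05929588e-01,  9.78566812e-01,  2.07320569e-06, -1.23674650e-06]), 'wrist_force': array([-0.82805785,  0.61752703, -0.13145059]), 'wrist_torque': array([-0.01404525, -0.02503758, -0.04103971]), 'grip_force': 0.0, 'gripper_width': 0.08513602632338775}
```

View pics/top0.png

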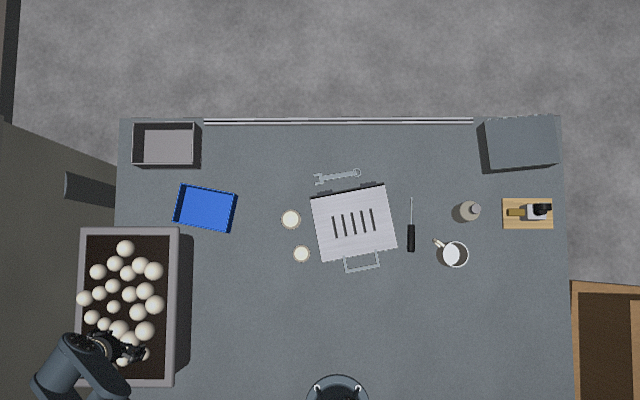

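View pics/side0.png

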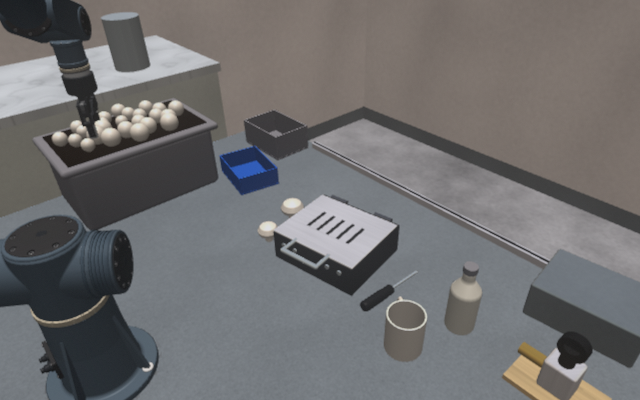

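The top view shows the box at about (354,222), slightly rotated, with its bar near (362,268). The mushrooms are to the left at (291,219) and (301,253), the screwdriver to the right at (411,225), the mug at (453,252). The gripper hangs just over the mushroom crate. Next I fit the cover from the depth data.

```bash
cat > fit.py <<'E'
from h import *
def cloud(cam,d):
    p=cams.camera_params(cam);K=np.array(p["camera_matrix"]);v,u=np.nonzero(d>0);z=d[v,u]
    c=np.linalg.inv(K)@np.stack([u*z,v*z,z]);return ((c.T-np.array(p["t"]))@np.array(p["R"])),u,v
if __name__=="__main__":
    for c in ("top","side"):
        P,u,v=cloud(c,np.load(c+"d.npy"))
        m=(P[:,2]>.07)&(P[:,2]<.1)&(abs(P[:,0]-.57)<.2)&(abs(P[:,1]+.055)<.15)
        Q=P[m];bar=None
        r=cv2.minAreaRect(Q[:,:2].astype(np.float32));print(c,len(Q),r,np.median(Q[:,2]))
        mm=m&(P[:,2]>.08)
        img=np.zeros((400,640),np.uint8);img[v[mm],u[mm]]=255
        img=cv2.morphologyEx(img,cv2.MORPH_OPEN,np.ones((7,7)))
        k=img[v,u]>0
        r=cv2.minAreaRect(P[k][:,:2].astype(np.float32));print(" plate",k.sum(),r)
        a=np.deg2rad(r[2]); a=(a+np.pi/4)%(np.pi/2)-np.pi/4
        ex=np.array([np.cos(a),np.sin(a)]);ey=np.array([-ex[1],ex[0]])
        # bar points: in front of plate
        q=Q[:,:2]-np.array(r[0]);x=q@ex;y=q@ey
        b=(x<-.125)&(x>-.16)&(abs(y)<.06)
        print(" yaw",a,"bar n",b.sum(),"x",np.median(x[b]) if b.any() else None,"y",(y[b].min(),y[b].max()) if b.any() else None, Q[b,2].mean() if b.any() else None)
    for n in ("top","side"): p=cams.camera_params(n);print(-np.array(p["R"]).T@np.array(p["t"]))
E
python3 fit.py
```

```text
top 5367 ((0.5678896903991699, -0.05310910940170288), (0.2670191824436188, 0.24041756987571716), 11.339766502380371) 0.08824697126466574
 plate 4705 ((0.5823713541030884, -0.050294652581214905), (0.2003021538257599, 0.24005025625228882), 11.245340347290039)
 yaw 0.19626821456757382 bar n 163 x -0.14076231034579273 y (np.float64(-0.054764227303087096), np.float64(0.05514464529296945)) 0.08964061149301628
side 5816 ((0.5667527914047241, -0.054884567856788635), (0.26728737354278564, 0.24271607398986816), 10.855487823486328) 0.08869464214449341
 plate 4975 ((0.5823485851287842, -0.05172090232372284), (0.23129622638225555, 0.24153712391853333), 11.1981840133667)
 yaw 0.1954451812774416 bar n 251 x -0.14354575314398438 y (np.float64(-0.05455621872886223), np.float64(0.055461065260214895)) 0.08922433589916762
[0.4867516  0.00313726 1.48299765]
[-0.03763124 -0.73830286  0.78972463]
```

```bash
cat >> h.py <<'E'
yaw=.1963; O=np.array([.5873,-.0493,0]); C=R.from_euler('z',yaw)
def ctl(x,y,z): return O+C.apply([x,y,z])
def bar(th): return ctl(.095-.242*np.cos(th),0,.084+.242*np.sin(th))
def toolR(tilt):
    s,c=np.sin(tilt),np.cos(tilt)
    return C*R.from_matrix(np.array([[0,1,0],[c,0,s],[s,0,-c]]).T)
def to(p,tilt,reach=.054):
    "rotation first (tool rotvec), then shift in the tilted tool's axes"
    s=sensors.state();Rc=R.from_quat(s["eef_rot"]);Rt=toolR(tilt)
    tcp=np.array(p)-reach*Rt.apply([0,0,1])
    print("t %.2f rot"%s["t"],np.round((Rc.inv()*Rt).as_rotvec(),3),"shift in target axes",np.round(Rt.inv().apply(tcp-s["position"]),4),"F",np.round(s["wrist_force"],1),"w",round(s["gripper_width"],3))
def incs(th0,th1,n,tilt):
    t=np.linspace(th0,th1,n+1);Rt=toolR(tilt)
    print(np.round([Rt.inv().apply(bar(b)-bar(a)) for a,b in zip(t,t[1:])],4))
E
```

Call:
advance --ticks '{"tx":[0, 0, 0, 0, 0, 0, 0, 0, 0, 0, 0], "ty":[0, 0, 0, 0, 0, 0, 0, 0, 0, 0, 0], "tz":[-0.05, -0.05, 0, 0, 0, 0, 0, 0, 0, 0, 0], "ax":[0, 0, 0, 0, 0, 0, 0, 0, -0.175, -0.174, 0], "ay":[0, 0, 0, 0, 0, 0, 0, 0, 0, 0, 0], "az":[0, 0, 0.16, 0.16, 0.16, 0.16, 0.16, 0.159, 0, 0, 0]}' --aperture 0.04

```text
t: 2.38
position: [0.2497, 0.5714, 0.4035]
eef_rot: [0.624, 0.763, 0.133, 0.11]
wrist_force: [-0.2, -0.1, 0.4]
gripper_width: 0.0402
grip_force: 0.0
```

```bash
python3 - <<'E'
from h import *
to(bar(0)+[0,0,.12],.349); to(bar(0),.349)
E
```

```text
t 2.38 rot [-0.003  0.     0.004] shift in target axes [-0.6747 -0.009   0.155 ] F [-0.2 -0.1  0.4] w 0.04
t 2.38 rot [-0.003  0.     0.004] shift in target axes [-0.6747 -0.05    0.2678] F [-0.2 -0.1  0.4] w 0.04
```

Call:
advance --ticks '{"tx":[-0.052, -0.052, -0.052, -0.052, -0.052, -0.052, -0.052, -0.052, -0.052, -0.052, -0.052, -0.052, -0.051, 0, 0, 0, 0], "ty":[0, 0, 0, 0, 0, 0, 0, 0, 0, 0, 0, 0, 0, -0.009, 0, 0, 0], "tz":[0, 0, 0, 0, 0, 0, 0, 0, 0, 0, 0, 0, 0, 0.05, 0.05, 0, 0], "ax":[0, 0, 0, 0, 0, 0, 0, 0, 0, 0, 0, 0, 0, 0, 0, 0, 0], "ay":[0, 0, 0, 0, 0, 0, 0, 0, 0, 0, 0, 0, 0, 0, 0, 0, 0], "az":[0, 0, 0, 0, 0, 0, 0, 0, 0, 0, 0, 0, 0, 0, 0, 0, 0]}' --aperture 0.036

```text
t: 4.5
position: [0.41, -0.0856, 0.3081]
eef_rot: [0.624, 0.761, 0.135, 0.111]
wrist_force: [0.2, -0.7, 0.0]
gripper_width: 0.0358
grip_force: 0.0
```

```bash
python3 - <<'E'
from h import *
to(bar(0)+[0,0,.06],.349); to(bar(0),.349); print(sensors.state()["joint_pos"])
im,d=cams.grab_frame("side"); im2,_=cams.grab_frame("top")
cv2.imwrite("pics/s1.png",np.hstack([cv2.resize(im[150:350,200:400],(400,400)),cv2.resize(im2[200:300,300:400],(400,400))])[:,:,::-1])
E
```

```text
t 4.50 rot [0.002 0.    0.001] shift in target axes [ 0.001  -0.0242  0.1118] F [ 0.2 -0.7  0. ] w 0.036
t 4.50 rot [0.002 0.    0.001] shift in target axes [ 0.001  -0.0447  0.1682] F [ 0.2 -0.7  0. ] w 0.036
[-0.61552604  0.16869304  2.0834      0.40550555  0.68369303 -1.10248325]
```

View pics/s1.png

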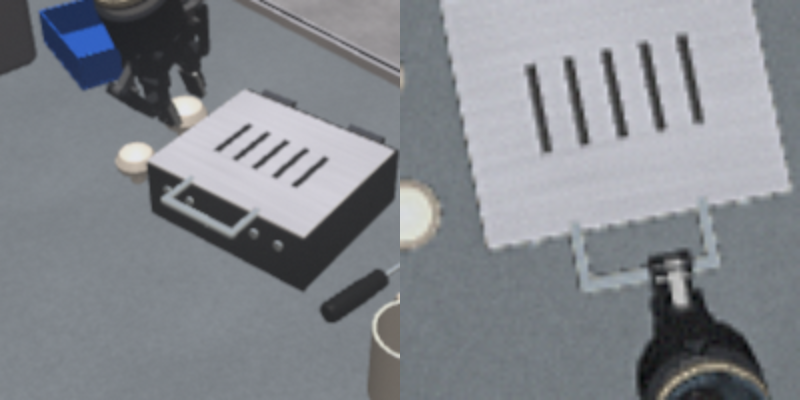

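The gripper hangs in front of and above the bar (top crop at about (670,265)), with the fingers straddling across it. Next I come down along the tool axis.

Call:
advance --ticks '{"tx":[0, 0, 0, 0, 0, 0, 0], "ty":[-0.0447, 0, 0, 0, 0, 0, 0], "tz":[0.02, 0.03, 0.03, 0.03, 0.02, 0, 0], "ax":[0, 0, 0, 0, 0, 0, 0], "ay":[0, 0, 0, 0, 0, 0, 0], "az":[0, 0, 0, 0, 0, 0, 0]}' --aperture 0.036

```text
t: 5.48
position: [0.4122, -0.0848, 0.1708]
eef_rot: [0.624, 0.762, 0.135, 0.112]
wrist_force: [-0.1, -0.1, -0.5]
gripper_width: 0.0359
grip_force: 0.0
```

```bash
python3 - <<'E'
from h import *
to(bar(0),.349); print(sensors.state()["joint_pos"])
E
```

```text
t 5.47 rot [0.003 0.002 0.002] shift in target axes [0.0006 0.0001 0.0384] F [-0.1 -0.1 -0.5] w 0.036
[-0.60943758  0.51224495  2.23638942  1.06151072  0.28728337 -1.81919686]
```

The wrist is close to singular (q5≈0.29), so I'll reduce the tilt before going further down.

Call:
advance --ticks '{"tx":[0, 0, 0, 0, 0], "ty":[0, 0, 0, 0, 0], "tz":[-0.03, 0, 0, 0, 0], "ax":[0, 0.174, 0.175, 0, 0], "ay":[0, 0, 0, 0, 0], "az":[0, 0, 0, 0, 0]}'

```text
t: 6.1
position: [0.4035, -0.0781, 0.197]
eef_rot: [0.626, 0.774, 0.084, 0.045]
wrist_force: [-0.2, 0.4, 0.4]
gripper_width: 0.0356
grip_force: 0.0
```

```bash
python3 - <<'E'
from h import *
to(bar(0),.0); print(sensors.state()["joint_pos"])
E
```

```text
t 6.10 rot [ 0.188 -0.037  0.015] shift in target axes [-0.0076  0.0389  0.059 ] F [-0.2  0.4  0.4] w 0.036
[-0.5539137   0.43028601  2.14387991  0.343357    0.47985771 -1.06333825]
```

Call:
advance --ticks '{"tx":[0, 0, 0, -0.0076, 0], "ty":[0, 0, 0, 0.0389, 0], "tz":[0, 0, 0, 0.0, 0], "ax":[0.094, 0.094, 0, 0, 0], "ay":[-0.019, -0.018, 0, 0, 0], "az":[0.008, 0.007, 0, 0, 0]}'

```text
t: 6.72
position: [0.4456, -0.0789, 0.1963]
eef_rot: [0.634, 0.773, 0.001, 0.001]
wrist_force: [0.1, -0.4, -0.4]
gripper_width: 0.0358
grip_force: 0.0
```

```bash
python3 - <<'E'
from h import *
to(bar(0),.0); print(sensors.state()["joint_pos"])
E
```

```text
t 6.72 rot [ 0.003 -0.     0.   ] shift in target axes [ 0.0014 -0.0022  0.0583] F [ 0.1 -0.4 -0.4] w 0.036
[-0.42400604  0.48574551  1.95995797  0.00301653  0.69356618 -0.62285412]
```

Call:
advance --ticks '{"tx":[0.0014, 0, 0, 0, 0], "ty":[-0.0022, 0, 0, 0, 0], "tz":[0.02, 0.02, 0.018, 0, 0], "ax":[0, 0, 0, 0, 0], "ay":[0, 0, 0, 0, 0], "az":[0, 0, 0, 0, 0]}'

```text
t: 7.35
position: [0.4402, -0.0773, 0.1386]
eef_rot: [0.635, 0.773, -0.0, -0.001]
wrist_force: [0.8, 0.2, -0.1]
gripper_width: 0.036
grip_force: 0.0
```

Call:
advance --ticks '{"tx":[0, 0, 0, 0], "ty":[0, 0, 0, 0], "tz":[0, 0, 0, 0], "ax":[0, 0, 0, 0], "ay":[0, 0, 0, 0], "az":[0, 0, 0, 0]}' --aperture 0

```text
t: 7.85
position: [0.4423, -0.0773, 0.1391]
eef_rot: [0.635, 0.773, 0.0, 0.001]
wrist_force: [3.2, 3.8, 4.8]
gripper_width: 0.0102
grip_force: 58.7
```

```bash
python3 - <<'E'
from h import *
to(bar(0),.0); print(sensors.state()["joint_pos"])
incs(0,1.32,22,0)
E
```

```text
t 7.85 rot [ 0.002  0.001 -0.001] shift in target axes [-0.0008  0.0006  0.0011] F [3.2 3.8 4.8] w 0.01
[-4.23018136e-01  6.03160240e-01  2.00454683e+00  5.74118946e-04
  5.31857082e-01 -6.18865812e-01]
[[-0.      0.0004 -0.0145]
 [ 0.      0.0013 -0.0145]
 [ 0.      0.0022 -0.0144]
 [-0.      0.003  -0.0142]
 [ 0.      0.0039 -0.014 ]
 [ 0.      0.0047 -0.0137]
 [-0.      0.0055 -0.0134]
 [-0.      0.0063 -0.0131]
 [ 0.      0.0071 -0.0127]
 [ 0.      0.0078 -0.0122]
 [-0.      0.0086 -0.0117]
 [ 0.      0.0092 -0.0112]
 [-0.      0.0099 -0.0106]
 [ 0.      0.0105 -0.01  ]
 [-0.      0.0111 -0.0094]
 [ 0.      0.0116 -0.0087]
 [-0.      0.0121 -0.008 ]
 [-0.      0.0126 -0.0072]
 [ 0.      0.013  -0.0065]
 [ 0.      0.0134 -0.0057]
 [ 0.      0.0137 -0.0049]
 [-0.      0.0139 -0.004 ]]
```

Grasped the bar (opening 0.010, 59 N). Next I lift it along the arc.

```bash
python3 -c "
from h import *
incs(0,1.30,34,0)"
```

```text
[[-0.      0.0002 -0.0093]
 [ 0.      0.0005 -0.0092]
 [-0.      0.0009 -0.0092]
 [ 0.      0.0012 -0.0092]
 [ 0.      0.0016 -0.0091]
 [ 0.      0.0019 -0.009 ]
 [-0.      0.0023 -0.009 ]
 [-0.      0.0026 -0.0089]
 [ 0.      0.003  -0.0088]
 [ 0.      0.0033 -0.0086]
 [-0.      0.0036 -0.0085]
 [-0.      0.0039 -0.0084]
 [ 0.      0.0043 -0.0082]
 [-0.      0.0046 -0.008 ]
 [ 0.      0.0049 -0.0079]
 [-0.      0.0052 -0.0077]
 [ 0.      0.0055 -0.0075]
 [-0.      0.0057 -0.0073]
 [-0.      0.006  -0.007 ]
 [-0.      0.0063 -0.0068]
 [ 0.      0.0065 -0.0066]
 [ 0.      0.0068 -0.0063]
 [ 0.      0.007  -0.006 ]
 [-0.      0.0072 -0.0058]
 [-0.      0.0075 -0.0055]
 [-0.      0.0077 -0.0052]
 [ 0.      0.0079 -0.0049]
 [-0.      0.008  -0.0046]
 [ 0.      0.0082 -0.0043]
 [-0.      0.0084 -0.004 ]
 [-0.      0.0085 -0.0036]
 [ 0.      0.0086 -0.0033]
 [-0.      0.0088 -0.003 ]
 [ 0.      0.0089 -0.0026]]
```

Call:
advance --ticks '{"tx":[0, 0, 0, 0, 0, 0, 0, 0, 0, 0, 0, 0, 0, 0, 0, 0], "ty":[0.0002, 0.0005, 0.0009, 0.0012, 0.0016, 0.0019, 0.0023, 0.0026, 0.003, 0.0033, 0.0036, 0.0039, 0.0043, 0.0046, 0.0049, 0.0052], "tz":[-0.0093, -0.0092, -0.0092, -0.0092, -0.0091, -0.009, -0.009, -0.0089, -0.0088, -0.0086, -0.0085, -0.0084, -0.0082, -0.008, -0.0079, -0.0077], "ax":[0, 0, 0, 0, 0, 0, 0, 0, 0, 0, 0, 0, 0, 0, 0, 0], "ay":[0, 0, 0, 0, 0, 0, 0, 0, 0, 0, 0, 0, 0, 0, 0, 0], "az":[0, 0, 0, 0, 0, 0, 0, 0, 0, 0, 0, 0, 0, 0, 0, 0]}'

```text
t: 9.85
position: [0.4831, -0.0692, 0.2772]
eef_rot: [0.634, 0.773, -0.002, -0.002]
wrist_force: [-0.7, -5.7, -9.1]
gripper_width: 0.0098
grip_force: 58.3
```

```bash
python3 -c "
from h import *
to(bar(1.3*16/34),0)"
```

```text
t 9.85 rot [-0.007 -0.     0.001] shift in target axes [-0.0008  0.003   0.0003] F [-0.7 -5.7 -9.1] w 0.01
```

Call:
advance --ticks '{"tx":[0, 0, 0, 0, 0, 0, 0, 0, 0, 0, 0, 0, 0, 0, 0, 0, 0, 0, 0, 0], "ty":[0.0055, 0.0057, 0.006, 0.0063, 0.0065, 0.0068, 0.007, 0.0072, 0.0075, 0.0077, 0.0079, 0.008, 0.0082, 0.0084, 0.0085, 0.0086, 0.0088, 0.0089, 0, 0], "tz":[-0.0075, -0.0073, -0.007, -0.0068, -0.0066, -0.0063, -0.006, -0.0058, -0.0055, -0.0052, -0.0049, -0.0046, -0.0043, -0.004, -0.0036, -0.0033, -0.003, -0.0026, 0, 0], "ax":[0, 0, 0, 0, 0, 0, 0, 0, 0, 0, 0, 0, 0, 0, 0, 0, 0, 0, 0, 0], "ay":[0, 0, 0, 0, 0, 0, 0, 0, 0, 0, 0, 0, 0, 0, 0, 0, 0, 0, 0, 0], "az":[0, 0, 0, 0, 0, 0, 0, 0, 0, 0, 0, 0, 0, 0, 0, 0, 0, 0, 0, 0]}'

```text
t: 12.35
position: [0.613, -0.0435, 0.3767]
eef_rot: [0.635, 0.773, -0.003, -0.001]
wrist_force: [-7.9, -3.7, 15.8]
gripper_width: 0.0098
grip_force: 62.4
```

```bash
python3 - <<'E'
from h import *
to(bar(1.3),0); print(sensors.state()["joint_pos"])
im,d=cams.grab_frame("side"); im2,_=cams.grab_frame("top")
cv2.imwrite("pics/s2.png",np.hstack([cv2.resize(im[100:350,200:450],(400,400)),cv2.resize(im2[150:290,280:420],(400,400))])[:,:,::-1])
E
```

```text
t 12.35 rot [-0.006  0.002 -0.   ] shift in target axes [-0.0007  0.0039  0.0055] F [-7.9 -3.7 15.8] w 0.01
[-0.25081131  0.44381407  1.36836892 -0.00438739  1.33361254 -0.44579326]
```

View pics/s2.png

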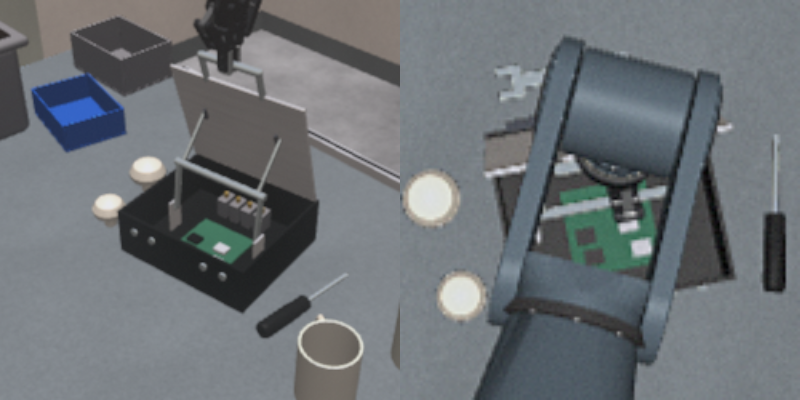

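The cover is up at about 1.27 rad with the gripper on the bar at crop (227,65). The stay's cross bar shows at crop (220,180), not yet straight. Now I release the bar, back off and tilt.

Call:
advance --ticks '{"tx":[0, 0, 0, 0, 0, 0, 0, 0, 0, 0, 0, 0, 0], "ty":[0, 0, 0, 0, 0, -0.045, -0.05, -0.05, 0, 0, 0, 0, 0], "tz":[0, 0, 0, -0.03, -0.04, 0, 0, 0, 0, 0, 0, 0, 0], "ax":[0, 0, 0, 0, 0, 0, 0, 0, -0.175, -0.175, -0.175, -0.175, 0], "ay":[0, 0, 0, 0, 0, 0, 0, 0, 0, 0, 0, 0, 0], "az":[0, 0, 0, 0, 0, 0, 0, 0, 0, 0, 0, 0, 0]}' --aperture 0.06

```text
t: 14.08
position: [0.4715, -0.0706, 0.4398]
eef_rot: [0.598, 0.726, 0.264, 0.214]
wrist_force: [-0.0, 1.1, -0.3]
gripper_width: 0.0598
grip_force: 0.0
```

```bash
python3 - <<'E'
from h import *
from fit import cloud
im,d=cams.grab_frame("side")
cv2.imwrite("pics/s3.png",cv2.resize(im[100:350,200:500],(720,600))[:,:,::-1])
for n in ("stay_bar","cover_bar"):
  for q in models.spot_point("side",n)[:2]:
    w=world("side",q["xy"],d,1); print(n,q["conf"],np.round(q["xy"]),np.round(C.inv().apply(w-O),3))
to(ctl(0,0,.131),.7);print(sensors.state()["joint_pos"],C.inv().apply(sensors.state()["position"]-O))
P,u,v=cloud("side",d);P=C.inv().apply(P-O)
k=(abs(P[:,1])<.06)&(P[:,0]>-.09)&(P[:,0]<.05)&(P[:,2]>.1)&(P[:,2]<.17);print(k.sum(),np.median(P[k],0),P[k].std(0))
k=(abs(P[:,1])<.1)&(P[:,2]>.2)&(P[:,2]<.29)&(P[:,0]>-.02)&(P[:,0]<.1);f=np.polyfit(P[k,2],P[k,0],1);print(k.sum(),"cover",np.arctan2(1,-f[0]))
E
```

```text
stay_bar 0.78 [337. 214.] [-0.015 -0.014  0.138]
cover_bar 0.95 [336. 148.] [ 1.618  1.196 -0.741]
t 14.22 rot [-0.003 -0.     0.   ] shift in target axes [-0.0003 -0.1123  0.2582] F [ 0.   0.2 -0.2] w 0.06
[-0.61510071  0.00974037  1.93153382  0.69779714  0.81004712 -1.20399157] [-1.15222921e-01  3.33199757e-04  4.42111696e-01]
208 [-0.01717724 -0.00096705  0.13711523] [0.00268912 0.03474623 0.00300693]
1445 cover 1.2053891715114156
```

View pics/s3.png

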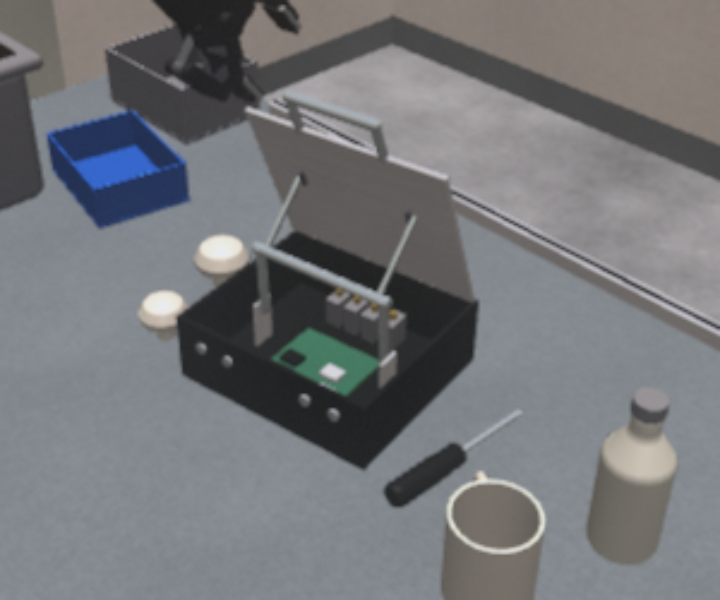

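The gripper is clear, the cover stands at about 1.2 rad, and the stay bar is free to the front at crop (320,272), controller (-13,132). I'll compute the approach at 30° tilt.

```bash
python3 -c "
from h import *
to(ctl(-.016,0,.131),.524)"
```

```text
t 14.22 rot [ 0.173 -0.     0.   ] shift in target axes [-0.0003 -0.0698  0.265 ] F [ 0.   0.2 -0.2] w 0.06
```

Call:
advance --ticks '{"tx":[0, 0, 0, 0, 0, 0, 0, 0, 0], "ty":[0, -0.035, -0.035, 0, 0, 0, 0, 0, 0], "tz":[0, 0.02, 0.04, 0.045, 0.045, 0.045, 0.03, 0, 0], "ax":[0.173, 0, 0, 0, 0, 0, 0, 0, 0], "ay":[0, 0, 0, 0, 0, 0, 0, 0, 0], "az":[0, 0, 0, 0, 0, 0, 0, 0, 0]}' --aperture 0.06

```text
t: 15.35
position: [0.5252, -0.0605, 0.2123]
eef_rot: [0.612, 0.747, 0.201, 0.165]
wrist_force: [-0.4, -0.6, 0.3]
gripper_width: 0.0604
grip_force: 0.0
```

```bash
python3 - <<'E'
from h import *
from fit import cloud
to(ctl(-.016,0,.131),.524);print(sensors.state()["joint_pos"])
im,d=cams.grab_frame("side")
P,u,v=cloud("side",d);P=C.inv().apply(P-O)
k=(abs(P[:,1])<.06)&(P[:,0]>-.09)&(P[:,0]<.05)&(P[:,2]>.1)&(P[:,2]<.15);print(k.sum(),np.median(P[k],0),P[k].std(0))
E
```

```text
t 15.35 rot [ 0.002 -0.001  0.001] shift in target axes [-0.0011  0.0001  0.0399] F [-0.4 -0.6  0.3] w 0.06
[-0.46201034  0.49161651  2.04026602  1.06518679  0.35937807 -1.6273631 ]
172 [-0.03086649 -0.01503732  0.13628594] [0.01111569 0.02428314 0.00404011]
```

Call:
advance --ticks '{"tx":[0, 0, 0, 0], "ty":[-0.005, 0, 0, 0], "tz":[0.013, 0.012, 0.012, 0], "ax":[0, 0, 0, 0], "ay":[0, 0, 0, 0], "az":[0, 0, 0, 0]}'

```text
t: 15.9
position: [0.5388, -0.0582, 0.1782]
eef_rot: [0.613, 0.746, 0.201, 0.165]
wrist_force: [-0.1, 0.3, 0.1]
gripper_width: 0.0603
grip_force: 0.0
```

```bash
python3 - <<'E'
from h import *
from fit import cloud
to(ctl(-.022,0,.131),.524);print(sensors.state()["joint_pos"])
im,d=cams.grab_frame("side")
cv2.imwrite("pics/s4.png",cv2.resize(im[100:300,240:440],(600,600))[:,:,::-1])
P,u,v=cloud("side",d);P=C.inv().apply(P-O)
k=(P[:,1]<-.035)&(P[:,1]>-.065)&(P[:,0]>-.09)&(P[:,0]<.05)&(P[:,2]>.1)&(P[:,2]<.15);print(k.sum(),np.median(P[k],0),P[k].std(0))
E
```

```text
t 15.90 rot [ 0.002  0.    -0.   ] shift in target axes [-0.0007  0.      0.0005] F [-0.1  0.3  0.1] w 0.06
[-0.44234317  0.576323    2.03163397  1.27152029  0.31854206 -1.82690188]
54 [-0.03744447 -0.04935126  0.13426191] [0.00279473 0.00797666 0.00326096]
```

View pics/s4.png

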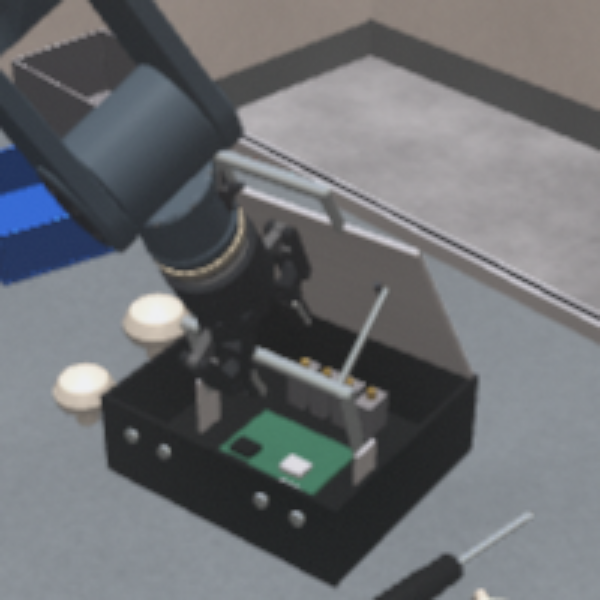

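The stay bar lies between the open fingers (crop about (255,355)), around 12 mm towards the front finger. I'll centre on it and close.

Call:
advance --ticks '{"tx":[0, 0, 0, 0], "ty":[-0.010, 0, 0, 0], "tz":[-0.006, 0, 0, 0], "ax":[0, 0, 0, 0], "ay":[0, 0, 0, 0], "az":[0, 0, 0, 0]}' --aperture 0

```text
t: 16.45
position: [0.5254, -0.0604, 0.1774]
eef_rot: [0.613, 0.746, 0.199, 0.164]
wrist_force: [-6.6, -2.7, 3.5]
gripper_width: 0.0097
grip_force: 58.5
```

```bash
python3 - <<'E'
from h import *
s=sensors.state();print(s["joint_pos"])
g=C.inv().apply(s["position"]+.054*R.from_quat(s["eef_rot"]).apply([0,0,1])-O)
v=g-[-.010,0,.050];print("grip",g,"r",np.hypot(v[0],v[2]),"phi",np.arctan2(v[2],v[0]))
E
```

```text
[-0.45975312  0.57022545  2.06156372  1.32077922  0.31843472 -1.89549976]
grip [-0.03592668  0.00107977  0.13054668] r 0.08461654400430169 phi 1.8822072183516145
```

```bash
cat > st.py <<'E'
from h import *
import sys
f=np.linspace(1.882,.82,25);Rt=toolR(.524)
p=[ctl(-.01+.082*np.cos(a),0,.05+.082*np.sin(a)) for a in f]
print(np.round([Rt.inv().apply(b-a) for a,b in zip(p,p[1:])],4)[:,1:].tolist())
E
python3 st.py
```

```text
[[0.0035, 0.0008], [0.0035, 0.001], [0.0034, 0.0012], [0.0034, 0.0013], [0.0033, 0.0015], [0.0033, 0.0016], [0.0032, 0.0017], [0.0031, 0.0019], [0.003, 0.002], [0.0029, 0.0021], [0.0028, 0.0023], [0.0027, 0.0024], [0.0026, 0.0025], [0.0025, 0.0026], [0.0024, 0.0027], [0.0023, 0.0028], [0.0021, 0.0029], [0.002, 0.003], [0.0019, 0.0031], [0.0017, 0.0032], [0.0016, 0.0033], [0.0014, 0.0033], [0.0013, 0.0034], [0.0011, 0.0034]]
```

Call:
advance --ticks '{"tx":[0, 0, 0, 0, 0, 0, 0, 0, 0, 0, 0, 0], "ty":[0.0035, 0.0035, 0.0034, 0.0034, 0.0033, 0.0033, 0.0032, 0.0031, 0.003, 0.0029, 0.0028, 0.0027], "tz":[0.0008, 0.001, 0.0012, 0.0013, 0.0015, 0.0016, 0.0017, 0.0019, 0.002, 0.0021, 0.0023, 0.0024], "ax":[0, 0, 0, 0, 0, 0, 0, 0, 0, 0, 0, 0], "ay":[0, 0, 0, 0, 0, 0, 0, 0, 0, 0, 0, 0], "az":[0, 0, 0, 0, 0, 0, 0, 0, 0, 0, 0, 0]}'

```text
t: 17.95
position: [0.5665, -0.0522, 0.1781]
eef_rot: [0.614, 0.747, 0.198, 0.163]
wrist_force: [-9.4, -4.6, -0.9]
gripper_width: 0.0097
grip_force: 61.7
```

```bash
cat > chk.py <<'E'
from h import *
s=sensors.state();print(s["joint_pos"])
g=C.inv().apply(s["position"]+.054*R.from_quat(s["eef_rot"]).apply([0,0,1])-O)
v=g-[-.010,0,.050];print("grip",g,"r",np.hypot(v[0],v[2]),"stay",2.5+1.074-np.arctan2(v[2],v[0]))
E
python3 chk.py
```

```text
[-0.40188643  0.59228512  1.96329905  1.1116483   0.31661575 -1.62385369]
grip [0.00588306 0.00115308 0.13118976] r 0.08272876105453661 stay 2.1963926916697516
```

Going well (stay about 2.2). Carrying on to the stop.

Call:
advance --ticks '{"tx":[0, 0, 0, 0, 0, 0, 0, 0, 0, 0, 0, 0, 0, 0], "ty":[0.0026, 0.0025, 0.0024, 0.0023, 0.0021, 0.002, 0.0019, 0.0017, 0.0016, 0.0014, 0.0013, 0.0011, 0, 0], "tz":[0.0025, 0.0026, 0.0027, 0.0028, 0.0029, 0.003, 0.0031, 0.0032, 0.0033, 0.0033, 0.0034, 0.0034, 0, 0], "ax":[0, 0, 0, 0, 0, 0, 0, 0, 0, 0, 0, 0, 0, 0], "ay":[0, 0, 0, 0, 0, 0, 0, 0, 0, 0, 0, 0, 0, 0], "az":[0, 0, 0, 0, 0, 0, 0, 0, 0, 0, 0, 0, 0, 0]}'

```text
t: 19.7
position: [0.6014, -0.0452, 0.1615]
eef_rot: [0.615, 0.745, 0.199, 0.164]
wrist_force: [-31.6, -9.4, 26.5]
gripper_width: 0.0102
grip_force: 63.0
```

```bash
python3 chk.py
```

```text
[-0.36018447  0.64822378  1.88914806  1.06962986  0.30306321 -1.53947625]
grip [0.04152895 0.00117708 0.1146729 ] r 0.08269108713956931 stay 2.675967510458675
```

Call:
advance --ticks '{"tx":[0, 0], "ty":[-0.0011, 0], "tz":[-0.0034, 0], "ax":[0, 0], "ay":[0, 0], "az":[0, 0]}' --only "force|t:"

```text
t: 19.95
eef_rot: [0.614, 0.746, 0.199, 0.164]
wrist_force: [-14.2, -4.7, 8.2]
grip_force: 60.5
```

Call:
advance --ticks '{"tx":[0, 0, 0], "ty":[0, 0, 0], "tz":[0, 0, 0], "ax":[0, 0, 0], "ay":[0, 0, 0], "az":[0, 0, 0]}' --aperture 0.04

```text
t: 20.32
position: [0.6034, -0.0445, 0.1618]
eef_rot: [0.613, 0.747, 0.201, 0.164]
wrist_force: [-2.9, 0.1, -1.6]
gripper_width: 0.0403
grip_force: 0.0
```

```bash
python3 - <<'E'
from h import *
from fit import cloud
im,d=cams.grab_frame("side")
cv2.imwrite("pics/s5.png",cv2.resize(im[100:300,240:440],(600,600))[:,:,::-1])
P,u,v=cloud("side",d);P=C.inv().apply(P-O)
k=(P[:,1]<-.035)&(P[:,1]>-.065)&(P[:,0]>-.02)&(P[:,0]<.06)&(P[:,2]>.09)&(P[:,2]<.15);print(k.sum(),np.median(P[k],0),P[k].std(0))
E
```

```text
54 [ 0.03424221 -0.04988577  0.12144634] [0.00296229 0.00886282 0.00296744]
```

View pics/s5.png

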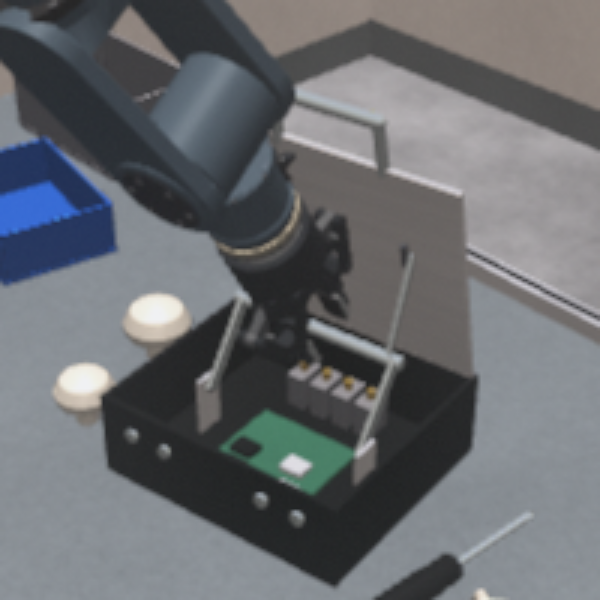

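The stay bar (crop (355,343)) has gone over, rearward of the straight position, with the fingers open around it. Measured depth suggests it might be just short of the stop, so I'll wait and measure again.

Call:
advance --ticks '{"tx":[0, 0, 0, 0, 0, 0, 0, 0], "ty":[0, 0, 0, 0, 0, 0, 0, 0], "tz":[0, 0, 0, 0, 0, 0, 0, 0], "ax":[0, 0, 0, 0, 0, 0, 0, 0], "ay":[0, 0, 0, 0, 0, 0, 0, 0], "az":[0, 0, 0, 0, 0, 0, 0, 0]}' --aperture 0.06

```text
t: 21.38
position: [0.5983, -0.0436, 0.1587]
eef_rot: [0.614, 0.747, 0.198, 0.159]
wrist_force: [-16.7, -3.3, -3.8]
gripper_width: 0.0599
grip_force: 0.0
```

```bash
cat > m.py <<'E'
from h import *
from fit import cloud
for c in ("side","top"):
    im,d=cams.grab_frame(c)
    P,u,v=cloud(c,d);P=C.inv().apply(P-O)
    for lo,hi in ((-.065,-.035),(.035,.065)):
        k=(P[:,1]<hi)&(P[:,1]>lo)&(P[:,0]>-.02)&(P[:,0]<.06)&(P[:,2]>.09)&(P[:,2]<.15)
        if k.sum()>5: print(c,k.sum(),np.median(P[k],0),P[k].std(0))
    k=(abs(P[:,1])<.11)&(P[:,1]<-.05)&(P[:,2]>.15)&(P[:,2]<.27)&(P[:,0]>.02)&(P[:,0]<.1)
    if k.sum()>50: f=np.polyfit(P[k,2],P[k,0],1);print(c,k.sum(),"cover",np.arctan2(1,-f[0]))
cv2.imwrite("pics/s6.png",cv2.resize(cams.grab_frame("side")[0][100:300,240:440],(600,600))[:,:,::-1])
E
python3 m.py
```

```text
side 55 [ 0.02533513 -0.04930687  0.12719264] [0.00277493 0.00876297 0.00293251]
side 850 cover 1.432922445477399
top 38 [ 0.02893365 -0.05009439  0.12796653] [0.00344363 0.00867365 0.00300492]
top 40 [0.02841646 0.05023428 0.12710716] [0.00363416 0.00855004 0.00375138]
top 74 cover 1.5780840786096626
```

Opening wider pushed the rear finger's back against the cover and pulled the stay back to about straight. I'll re-grip the bar, tilt further for clearance from the cover, then push again.

Call:
advance --ticks '{"tx":[0, 0, 0, 0], "ty":[0, 0, 0, 0], "tz":[0, 0, 0, 0], "ax":[0, 0, 0, 0], "ay":[0, 0, 0, 0], "az":[0, 0, 0, 0]}' --aperture 0

```text
t: 22.02
position: [0.599, -0.0463, 0.1567]
eef_rot: [0.614, 0.747, 0.196, 0.161]
wrist_force: [-10.1, -9.5, -20.0]
gripper_width: 0.0107
grip_force: 58.2
```

```bash
python3 chk.py; python3 - <<'E'
from h import *
s=sensors.state(); print("tool F",R.from_quat(s["eef_rot"]).inv().apply(s["wrist_force"]), s["wrist_torque"])
E
python3 m.py
```

```text
[-0.36228577  0.65530997  1.89166218  1.06476493  0.30026267 -1.54209508]
grip [0.03853929 0.00055842 0.10961899] r 0.07687968650369678 stay 2.686518227406206
tool F [ -7.33392235 -20.06250558  11.67874449] [-1.53328441  2.6426737  -0.48741122]
side 50 [ 0.02903718 -0.05087138  0.12529418] [0.00252941 0.00854052 0.00285442]
side 847 cover 1.4211432834223492
top 38 [ 0.03155624 -0.05001623  0.12672645] [0.00335925 0.00854601 0.00344055]
top 38 [0.03235944 0.0501617  0.12567727] [0.00348102 0.00843618 0.00248002]
top 75 cover 1.549427976657193
```

View pics/s6.png

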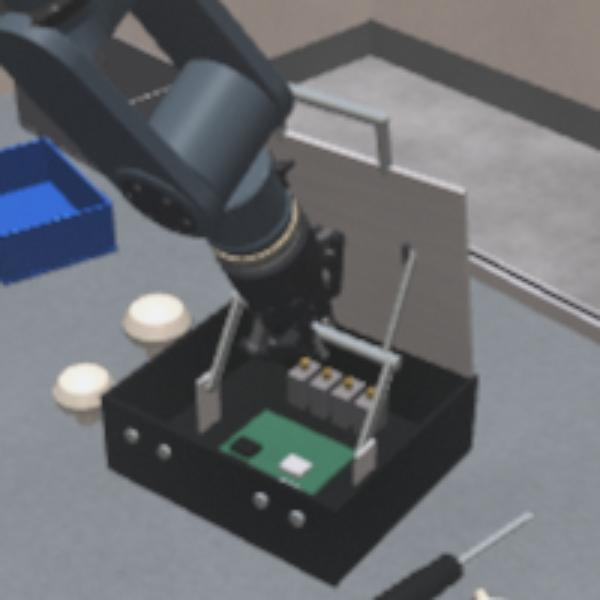

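The bar now sits about 12 mm nearer the palm than the pads, so the gripper is too deep. I'll loosen slightly, back out along the tool, and see where the stay settles.

Call:
advance --ticks '{"tx":[0, 0, 0, 0, 0, 0], "ty":[0, 0, 0, 0, 0, 0], "tz":[0, -0.008, -0.01, 0, 0, 0], "ax":[0, 0, 0, 0, 0, 0], "ay":[0, 0, 0, 0, 0, 0], "az":[0, 0, 0, 0, 0, 0]}' --aperture 0.03

```text
t: 22.92
position: [0.5953, -0.0467, 0.1778]
eef_rot: [0.613, 0.746, 0.201, 0.165]
wrist_force: [0.4, 0.2, -0.3]
gripper_width: 0.0304
grip_force: 0.0
```

```bash
python3 chk.py; python3 m.py
```

```text
[-0.36932046  0.61280044  1.89794037  1.01232093  0.32293697 -1.48993484]
grip [0.03542982 0.00098268 0.13105188] r 0.09291542406550615 stay 2.514074771583855
side 49 [ 0.02870553 -0.05121832  0.12546471] [0.00289269 0.00810017 0.00255957]
side 9 [0.02856427 0.04317003 0.12218672] [0.00127063 0.00317254 0.00295349]
side 843 cover 1.4239203645058471
top 39 [ 0.0324161  -0.0500934   0.12602549] [0.00345125 0.00871537 0.00337669]
top 37 [0.03286046 0.04991174 0.12654929] [0.00337684 0.00829404 0.00277397]
top 77 cover 1.5248880783199235
```

Call:
advance --ticks '{"tx":[0, 0, 0], "ty":[-0.005, 0, 0], "tz":[0, 0, 0], "ax":[0, 0, 0], "ay":[0, 0, 0], "az":[0, 0, 0]}' --aperture 0 --only "force|t:|width"

```text
t: 23.45
eef_rot: [0.613, 0.747, 0.2, 0.163]
wrist_force: [-4.0, -2.9, -6.6]
gripper_width: 0.0093
grip_force: 58.4
```

Call:
advance --ticks '{"tx":[0, 0, 0, 0, 0], "ty":[0.0017, 0.0016, 0.0014, 0.0013, 0], "tz":[0.0032, 0.0033, 0.0033, 0.0034, 0], "ax":[0, 0, 0, 0, 0], "ay":[0, 0, 0, 0, 0], "az":[0, 0, 0, 0, 0]}'

```text
t: 24.08
position: [0.5987, -0.0459, 0.167]
eef_rot: [0.614, 0.746, 0.199, 0.164]
wrist_force: [-22.8, -7.8, 12.5]
gripper_width: 0.0097
grip_force: 60.6
```

```bash
python3 chk.py; python3 m.py
```

```text
[-0.36352572  0.63573896  1.89299016  1.04463141  0.30928322 -1.51940335]
grip [0.03873155 0.00103915 0.12013404] r 0.08540227344153731 stay 2.610454439225004
side 53 [ 0.03962468 -0.05016864  0.11751635] [0.00317191 0.00898459 0.00295714]
side 798 cover 1.3520414117998083
top 39 [ 0.0428364  -0.05027028  0.11766652] [0.00339201 0.00875963 0.00291937]
top 37 [0.04278859 0.05035081 0.11734161] [0.00335829 0.00843474 0.00247118]
top 121 cover 1.3194331410002935
```

The stay is now about 2.70. One more small push, then I release with a narrow opening and check.

Call:
advance --ticks '{"tx":[0, 0, 0], "ty":[0.0012, 0, 0], "tz":[0.0034, 0, 0], "ax":[0, 0, 0], "ay":[0, 0, 0], "az":[0, 0, 0]}' --only "force|t:|width"

```text
t: 24.6
eef_rot: [0.615, 0.745, 0.199, 0.164]
wrist_force: [-39.3, -12.7, 30.8]
gripper_width: 0.0096
grip_force: 63.8
```

Call:
advance --ticks '{"tx":[0, 0], "ty":[-0.0012, 0], "tz":[-0.0034, 0], "ax":[0, 0], "ay":[0, 0], "az":[0, 0]}' --only "force|t:|width"

```text
t: 24.85
eef_rot: [0.614, 0.746, 0.199, 0.164]
wrist_force: [-22.2, -7.9, 12.4]
gripper_width: 0.0092
grip_force: 61.1
```

Call:
advance --ticks '{"tx":[0, 0], "ty":[0, 0], "tz":[0, 0], "ax":[0, 0], "ay":[0, 0], "az":[0, 0]}' --aperture 0.026

```text
t: 25.1
position: [0.6014, -0.0446, 0.1667]
eef_rot: [0.613, 0.746, 0.201, 0.163]
wrist_force: [-3.2, -0.2, -0.4]
gripper_width: 0.0261
grip_force: 0.0
```

```bash
python3 chk.py;  python3 m.py
```

```text
[-0.3612653   0.63845097  1.88748459  1.04707854  0.313564   -1.51906781]
grip [0.04179648 0.00200226 0.11995914] r 0.08704686003077905 stay 2.6405207052814816
side 52 [ 0.03481809 -0.05046726  0.12187982] [0.00289291 0.00836207 0.00288647]
side 820 cover 1.3884860144121831
top 37 [ 0.03802307 -0.05022423  0.12209493] [0.00338987 0.00819934 0.00355698]
top 39 [0.03841815 0.05105103 0.12186208] [0.00332075 0.00898242 0.00339069]
top 92 cover 1.444307917028336
```

Past dead centre, but the rear finger still leans on the cover. I'll ease forward off the cover, retreat along the tool axis, and let the weight settle it.

Call:
advance --ticks '{"tx":[0, 0, 0, 0, 0, 0, 0], "ty":[-0.004, 0, 0, 0, 0, 0, 0], "tz":[0, -0.01, -0.02, -0.03, -0.03, 0, 0], "ax":[0, 0, 0, 0, 0, 0, 0], "ay":[0, 0, 0, 0, 0, 0, 0], "az":[0, 0, 0, 0, 0, 0, 0]}'

```text
t: 26.12
position: [0.5549, -0.0549, 0.2425]
eef_rot: [0.613, 0.746, 0.201, 0.165]
wrist_force: [0.9, 0.6, -0.7]
gripper_width: 0.0262
grip_force: 0.0
```

```bash
python3 m.py
```

```text
side 52 [ 0.03753447 -0.04980238  0.11983171] [0.00298236 0.00844493 0.00329175]
side 41 [0.03776508 0.04652507 0.11894972] [0.00232243 0.00845982 0.00318094]
side 801 cover 1.3740199995568656
top 39 [ 0.04064223 -0.05008803  0.11880444] [0.0033804  0.00876908 0.00305789]
top 38 [0.04056928 0.05066803 0.11941673] [0.003438   0.00880941 0.00269348]
top 102 cover 1.3903783444250186
```

Call:
advance --ticks '{"tx":[0, 0, 0, 0, 0, 0, 0, 0, 0, 0, 0, 0], "ty":[0, 0, 0, 0, 0, 0, 0, 0, 0, 0, 0, 0], "tz":[0, 0, 0, 0, 0, 0, 0, 0, 0, 0, 0, 0], "ax":[0, 0, 0, 0, 0, 0, 0, 0, 0, 0, 0, 0], "ay":[0, 0, 0, 0, 0, 0, 0, 0, 0, 0, 0, 0], "az":[0, 0, 0, 0, 0, 0, 0, 0, 0, 0, 0, 0]}' --only "t:"

```text
t: 27.78
eef_rot: [0.613, 0.746, 0.201, 0.164]
```

```bash
python3 m.py
```

```text
side 54 [ 0.0416252  -0.05033198  0.1160947 ] [0.00273702 0.009137   0.00312521]
side 42 [0.04162865 0.04923168 0.11582755] [0.00237723 0.00853128 0.00303707]
side 778 cover 1.3312583627739278
top 18 [ 0.04095785 -0.05036031  0.11583817] [0.00145438 0.00880617 0.00302334]
top 24 [0.04223003 0.05431298 0.11652318] [0.00291652 0.00882923 0.00275592]
top 138 cover 1.3078091596556727
```

The stay is falling onto its stop by itself. I'll retreat farther and confirm that it rests.

Call:
advance --ticks '{"tx":[0, 0, 0, 0, 0, 0, 0, 0, 0, 0, 0, 0, 0, 0, 0, 0], "ty":[0, 0, 0, 0, 0, 0, 0, 0, 0, 0, 0, 0, 0, 0, 0, 0], "tz":[-0.04, -0.04, -0.04, 0, 0, 0, 0, 0, 0, 0, 0, 0, 0, 0, 0, 0], "ax":[0, 0, 0, 0, 0, 0, 0, 0, 0, 0, 0, 0, 0, 0, 0, 0], "ay":[0, 0, 0, 0, 0, 0, 0, 0, 0, 0, 0, 0, 0, 0, 0, 0], "az":[0, 0, 0, 0, 0, 0, 0, 0, 0, 0, 0, 0, 0, 0, 0, 0]}'

```text
t: 29.92
position: [0.4957, -0.0666, 0.3462]
eef_rot: [0.613, 0.746, 0.201, 0.164]
wrist_force: [-0.4, -0.2, -0.1]
gripper_width: 0.026
grip_force: 0.0
```

```bash
python3 m.py|grep -E "side"
```

```text
side 54 [ 0.04098591 -0.05059856  0.11641242] [0.00329088 0.00907867 0.00270413]
side 47 [0.04134122 0.04952462 0.11687857] [0.00315573 0.00872797 0.00280691]
side 783 cover 1.3290376914877555
```

Call:
advance --ticks '{"tx":[0, 0, 0, 0, 0, 0, 0, 0, 0, 0, 0, 0, 0, 0, 0, 0], "ty":[0, 0, 0, 0, 0, 0, 0, 0, 0, 0, 0, 0, 0, 0, 0, 0], "tz":[0, 0, 0, 0, 0, 0, 0, 0, 0, 0, 0, 0, 0, 0, 0, 0], "ax":[0, 0, 0, 0, 0, 0, 0, 0, 0, 0, 0, 0, 0, 0, 0, 0], "ay":[0, 0, 0, 0, 0, 0, 0, 0, 0, 0, 0, 0, 0, 0, 0, 0], "az":[0, 0, 0, 0, 0, 0, 0, 0, 0, 0, 0, 0, 0, 0, 0, 0]}' --only "t:"

```text
t: 32.08
eef_rot: [0.613, 0.746, 0.201, 0.164]
```

```bash
python3 m.py
```

```text
side 53 [ 0.04149515 -0.04934737  0.1165082 ] [0.00293366 0.00912135 0.00316251]
side 44 [0.04152604 0.04870675 0.11561926] [0.00258917 0.00866811 0.00342558]
side 785 cover 1.3312542629213011
top 18 [ 0.04102525 -0.05014339  0.11621435] [0.00139902 0.00876632 0.00263866]
top 24 [0.042094   0.0542514  0.11745564] [0.00296508 0.0088222  0.00292104]
top 141 cover 1.3079271767428522
```

View pics/s6.png

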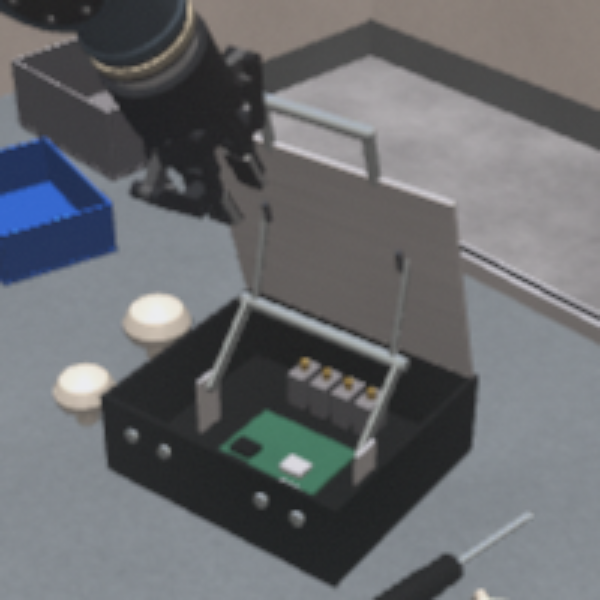

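The stay rests folded over to the rear (bar at crop (325,328)). The cover has stayed at about 1.31–1.33 rad over 4 s, and the gripper is clear. Handing in.

```bash
python3 -c "
from rig import finish_job
print(finish_job())"
```

```text
the job is handed in; nothing more can be done
None
```

I handed the job in at about 32 s. The cover stands open by itself at about 1.31–1.33 rad with the stay on its stop and the gripper clear. I touched none of the loose things. The judge's verdict was not shown.

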